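# Gather the sample-tube caps in the pouring corner of a lab tray

### The arm

A 6-joint arm with a two-finger parallel gripper is mounted at the origin on the work surface. World frame = base frame: x ahead of the robot, y to its left, z up, the work surface at z = 0. Lengths are in m, angles in degrees, forces in N, time in s.
With the tool pointing down it reaches from about 0.375 to 0.925 m from the base axis. Payload 5.7 kg.
Tool frame: the origin (TCP) lies on the centre line of the jaws, within the pads' length; the fingertips stand 22 mm ahead of it and the grasp point (between the pads) lies 3 mm ahead of it; z points along the fingers, y is the line along which they close (so a half turn about z gives the same grasp; the last joint's range is limited). The gripper opens to 85 mm and grips with 20 to 120 N. Pads are 22 mm wide; open, the fingers measure 114 mm over their backs; the gripper's body (76 mm by 85 mm) begins 54 mm behind the grasp point. The pads swing forward as they close: fully open they stand 13 mm farther back than shut.
Start: joints at [-71.855, 20.558, 86.54, -0, 72.909, -6.595], TCP at [0.251, -0.545, 0.253] pointing down, gripper open.
Joint ranges: [-170.27, 170.27], [-57.76, 135], [12.27, 136.19], [-55.21, 235.2], [11.17, 155.16], [-170.74, 170.74]. Speed limits (degrees/s): [136.94, 136.94, 180, 180, 180, 180].

### API

Orientations are given as a 3x3 rotation matrix whose columns are the frame's x, y, z axes.
In Python, from workcell import ctrl gives the robot as it stands. Calls block until the motion is done:
- ctrl.reach(position, orientation): joint-space move of the TCP to a pose.
- ctrl.move_l(position, frame=None, velocity=0.15): straight line of the TCP; frame=None keeps the orientation; velocity is the mean speed in m/s.
- ctrl.goto_joints(angles): joint-space move.
- ctrl.grip(opening): finger opening in m; the grip force is fixed at half the most; returns when the fingers have stopped.
- ctrl.wait(seconds).
- ctrl.ik(position, orientation): joint angles nearest the present ones, or None.
- ctrl.get_state(): the state.
- ctrl.get_image(name): name is "scene" or "top"; returns the picture (420x560x3 uint8, blue, green, red); there is no depth.
- ctrl.camera_params(name): a dict with "fx", "fy", "cx", "cy" (pixels), "dist" ([k1, k2, p1, p2, k3] as OpenCV has them; the pictures are not rectified), "R" (3x3) and "t" (3): a world point X has camera coordinates R X + t. Camera axes: x right, y down, z forward; pixel columns grow to the right and rows downward; lengths in m; the calibration is good to about 2 mm. A picture is of the moment at which its call begins. camera_params takes no time and is no camera call.
A pose or a line that the arm cannot do raises ctrl.PlanningError and nothing moves.
- ctrl.close_job(): hands the job in; it is judged then, once.
Trained networks look in the newest picture that a camera, given by its name, has taken for a name from the list of things; names that differ only in an ending like _2 or _b are one class to them, and where a whole thing is asked for, a point or a joint stands for the part that bears it (a point fixed in the world has none). Each returns a list of dicts, best first, with "score" (0 to 1); they miss things now and then, are a little off and sometimes report something else, mostly with a low value. They report only what shows in the picture. A call takes as long as a camera call.
- ctrl.recognise(camera, label): "box" ([left, top, right, bottom] in pixels, round what is visible of it).
The state is a dict: "t": time; "qpos": joint angles; "qvel": joint speeds; "tau": joint torques, N m; "tcp_pos": TCP position; "orientation": TCP orientation; "force": force on the tool from outside, world axes, zero at the start; "ft_torque": the same for the moment, N m; "gripper_width": finger opening in m; "gripper_force": force on a finger pad.
Only numpy, scipy, OpenCV 4.12 (cv2) and the standard library are available. Lean on these libraries where they do the work, as an engineer would, in place of code of your own. Each camera call takes 0.05 s, during which the arm holds its last target. There are 200 camera calls.

### The job

Put the two blue sample-tube caps that lie on the desk into the white tray with the other three. Then grip the tray by its rim and tilt it so that all five caps slide together into the corner with the pouring lip, and finish while still gripping it tilted like that, with the caps lying still in that corner; the low edge of the tray may rest on the desk. Leave the stamp, the oil bottle and the slide box where they are.

Things in the scene. Friction and masses are not known exactly. Their poses are not given: they have to be found in the camera images.
- tray: Loose open white plastic tray, 0.3 to 0.48 kg: base 180 mm (its x) by 260 mm (its y), 55 mm high, 3 mm upright walls, inner floor 5 mm above the underside. A pouring lip (spout) stands 25 mm out at its -x, -y corner. Origin: centre of the underside, z up. At first it lies level, x pointing away from the robot to within 25 degrees, so that the lip is at the near right corner.
- far_rim (a point): Middle of the top of the rim on the tray's +x side (93 mm to +x, 55 mm up from the tray's origin). The same rim, 12 mm wide and 14 mm deep, runs round the whole top (its middle 93 mm from the centre on the x sides, 133 mm on the y sides) and is the place to grip; it stops 30 mm short of the lip corner. Its inner face is flush with the wall. It is not slippery.
- lip_corner (a point): Inside bottom corner of the tray at the lip, on the inner floor: 87 mm to -x, 127 mm to -y, 5 mm up from the tray's origin. The inside is slippery: a cap begins to slide over the floor at 10 to 13 degrees of tilt and along a wall at 16 to 23; 30 to 35 degrees, falling towards the lip, brings all home. The tray's foot, not slippery, runs along the outer edge of its base.
- heel_corner (a point): The top of the inside corner diagonally opposite the lip (87 mm to +x, 127 mm to +y and 55 mm up from the tray's origin).
- cap1: Blue plastic screw cap, a ribbed disc 27 mm in diameter and 14 mm high, 10 g, lying flat in the tray at the start, in its half away from the lip. Origin: centre of its flat underside; z up.
- cap2: Cap like cap1, also in the tray at the start.
- cap3: Cap like cap1, also in the tray at the start.
- cap4: Cap like cap1, lying flat on the desk beside the tray at the start, to the left or right.
- cap5: Cap like cap1, lying flat on the desk beside the tray at the start, to the left or right.
- stamp: Bystander: self-inking stamp, 54 by 36 mm, 80 mm high, standing on the desk beside the tray. Origin: centre of its underside.
- oil_bottle: Bystander: small amber dropper bottle, 31 mm in diameter, 64 mm high, standing on the desk beside the tray. Origin: centre of its underside.
- slide_box: Bystander: grey box of microscope slides, 87 by 102 mm, 35 mm high, on the desk beyond the tray. Origin: centre of its underside.

How it is judged (in metres and radians):
On the way:
1. both caps from the desk lie in the tray, let go, while the tray is still level (x of cap4 in the frame of tray between -0.09 and 0.09 m and y of cap4 in the frame of tray between -0.13 and 0.13 m and z of cap4 in the frame of tray between 0 and 0.05 m and x of cap5 in the frame of tray between -0.09 and 0.09 m and y of cap5 in the frame of tray between -0.13 and 0.13 m and z of cap5 in the frame of tray between 0 and 0.05 m and contact force between each of cap4, cap5 and the fingers below 0.2 N and angle between tray's own z axis and vertical below 0.15 rad), for 0.2 s.
At the end, for the whole second after the job is handed in: All five caps lie still in the tray within 130 mm of its inside bottom corner at the lip; the tray is at rest, tilted 15 to 48 degrees, its opposite rim corner over 90 mm above the desk, gripped by the fingers (over 10 N) and not leaning on a bystander (its low edge may rest on the desk) (angle between tray's own z axis and vertical between 0.25 and 0.85 rad and height (world z) of heel_corner above 0.09 m and contact force between tray and the fingers above 10 N and angular speed of tray below 0.2 rad/s and linear speed of each of tray, cap1, cap2, cap3, cap4, cap5 below 0.03 m/s and contact force between tray and stamp below 0.2 N and contact force between tray and oil_bottle below 0.2 N and contact force between tray and slide_box below 0.2 N and x of each of cap1, cap2, cap3, cap4, cap5 in the frame of tray above -0.09 m and y of each of cap1, cap2, cap3, cap4, cap5 in the frame of tray above -0.13 m and z of cap1 in the frame of tray between 0 and 0.05 m and distance between each of cap1, cap2, cap3, cap4, cap5 and lip_corner below 0.13 m and z of cap2 in the frame of tray between 0 and 0.05 m and z of cap3 in the frame of tray between 0 and 0.05 m and z of cap4 in the frame of tray between 0 and 0.05 m and z of cap5 in the frame of tray between 0 and 0.05 m); the arm keeps its last pose, push and grip.
It fails at once if the stamp is pushed more than 30 mm away or tipped over (distance of stamp from where it was at the start of the episode above 0.03 m or angle between stamp's own z axis and vertical above 0.4 rad).
It fails at once if the oil bottle is pushed more than 30 mm away or tipped over (distance of oil_bottle from where it was at the start of the episode above 0.03 m or angle between oil_bottle's own z axis and vertical above 0.4 rad).
It fails at once if the slide box is pushed more than 30 mm away or tipped over (distance of slide_box from where it was at the start of the episode above 0.03 m or angle between slide_box's own z axis and vertical above 0.4 rad).
It also fails if it takes over 64 s, if anything falls off the work surface, if the arm or the gripper's body presses on something with over 40 N, if the wrist force passes 120 N, or if a joint passes its speed limit or range.

## Working session

There is one attempt and no reset: what is moved stays moved. The work goes in short steps, each a Python script; the robot and the scene stay as the last script left them, time stands still between calls to the robot, and variables do not carry over. Pictures are saved under pics/ and viewed, at most 10 in all, crops included, and the job is handed in when it is done.

```bash
mkdir -p pics; ls
cat > h.py <<'E'
import numpy as np, cv2
from workcell import ctrl
def ray(cam,uv):
    p=ctrl.camera_params(cam);K=np.array([[p['fx'],0,p['cx']],[0,p['fy'],p['cy']],[0,0,1.]])
    q=cv2.undistortPoints(np.array([[uv]],float),K,np.array(p['dist'],float))[0,0]
    R=np.array(p['R']);t=np.array(p['t']).ravel()
    return -R.T@t, R.T@np.array([q[0],q[1],1.])
def onplane(cam,uv,z):
    o,d=ray(cam,uv); return o+d*(z-o[2])/d[2]
def proj(cam,X):
    p=ctrl.camera_params(cam);K=np.array([[p['fx'],0,p['cx']],[0,p['fy'],p['cy']],[0,0,1.]])
    return cv2.projectPoints(np.atleast_2d(np.array(X,float)),cv2.Rodrigues(np.array(p['R'],float))[0],np.array(p['t'],float),K,np.array(p['dist'],float))[0][:,0]
def down(a):  # tool down, y(closing) axis at angle a deg in the xy-plane
    a=np.radians(a); y=np.array([np.cos(a),np.sin(a),0]); z=np.array([0,0,-1.]); return np.column_stack([np.cross(y,z),y,z])
E
python3 - <<'E'
from h import *
for c in ("top","scene"):
    im=ctrl.get_image(c); cv2.imwrite(f"pics/{c}0.png",im)
    p=ctrl.camera_params(c); print(c,-np.array(p['R']).T@np.array(p['t']).ravel(), p['fx'])
    for l in ("tray","cap1","stamp","oil_bottle","slide_box","far_rim","lip_corner","heel_corner"):
        for r in ctrl.recognise(c,l):
            b=r['box']; uv=[(b[0]+b[2])/2,(b[1]+b[3])/2]
            print(l,round(r['score'],2),np.round(b),onplane(c,uv,0.014).round(3))
print(ctrl.get_state())
E
```

```text
pics
top [ 0.38754472 -0.01556385  0.92478367] 422.84653197429543
tray 0.92 [192. 205. 336. 325.] [0.466 0.025 0.014]
cap1 0.72 [122. 212. 134. 229.] [0.569 0.327 0.014]
cap1 0.7 [227. 265. 238. 279.] [0.452 0.093 0.014]
cap1 0.54 [225. 226. 232. 244.] [0.533 0.102 0.014]
stamp 0.89 [408. 272. 446. 305.] [ 0.408 -0.324  0.014]
oil_bottle 0.74 [422. 199. 442. 214.] [ 0.588 -0.351  0.014]
slide_box 0.78 [262. 107. 318. 158.] [ 0.769 -0.037  0.014]
far_rim 0.83 [192. 202. 340. 328.] [0.466 0.021 0.014]
far_rim 0.72 [262. 108. 319. 159.] [ 0.766 -0.038  0.014]
lip_corner 0.89 [191. 201. 340. 327.] [0.469 0.021 0.014]
lip_corner 0.32 [115. 281. 128. 292.] [0.424 0.333 0.014]
heel_corner 0.8 [192. 205. 339. 326.] [0.465 0.021 0.014]
scene [ 0.90493726 -0.63181109  0.6660291 ] 422.4065251155816
tray 0.93 [177. 158. 324. 264.] [0.466 0.01  0.014]
cap1 0.55 [244. 190. 257. 204.] [0.437 0.055 0.014]
cap1 0.47 [288. 197. 299. 206.] [0.537 0.097 0.014]
cap1 0.45 [263. 187. 271. 198.] [0.462 0.092 0.014]
stamp 0.56 [112. 266. 154. 307.] [ 0.393 -0.307  0.014]
oil_bottle 0.57 [184. 323. 205. 356.]
[... 353 characters left out ...]
     7.29094208e+01, -6.59447131e+00]), 'qvel': array([ 0.01217377,  0.08716325, -0.04914204,  0.09352499,  0.04669292,
       -0.08944152]), 'tau': array([ 5.01048999e-05, -5.27567339e+01, -2.79050356e+01,  2.15817875e-05,
        1.44602673e-03,  2.71306169e-05]), 'tcp_pos': array([ 0.25109321, -0.54490226,  0.25328111]), 'orientation': array([[ 9.08210927e-01,  4.18512736e-01, -3.06907835e-05],
       [ 4.18512737e-01, -9.08210923e-01,  8.53768280e-05],
       [ 7.85758508e-06, -9.03846520e-05, -9.99999996e-01]]), 'force': array([ 0.0408835 , -0.92465456, -0.53225108]), 'ft_torque': array([ 0.00092154,  0.02934653, -0.00056371]), 'gripper_force': 0.0, 'gripper_width': 0.08557297226954501}
```

Run:
```python
import cv2
a=cv2.imread('pics/top0.png')[90:350,90:470]
cv2.imwrite('pics/top0c.png',cv2.resize(a,None,fx=2,fy=2,interpolation=cv2.INTER_CUBIC))
```

```text
(no output)
```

View pics/top0c.png

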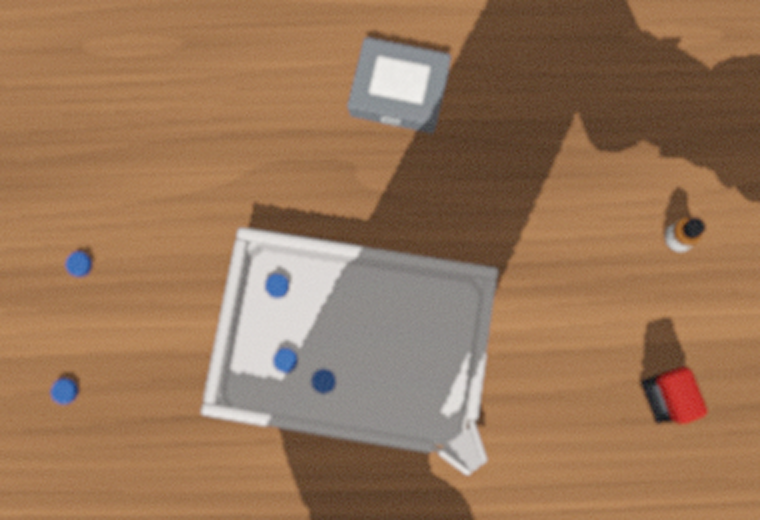

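The top view shows the two desk caps at full-image pixels about (129,222) and (122,285), to the left of the tray. The three tray caps are in its left half, and the lip is at the near right, about (322,320). The outer rim corners are at about (210,204), (338,224) and (191,297).

```bash
cat >> h.py <<'E'
def caps(cam,z=0.008,im=None):
    im=ctrl.get_image(cam) if im is None else im
    h=cv2.cvtColor(im,cv2.COLOR_BGR2HSV)
    m=cv2.inRange(h,(100,120,40),(125,255,255))
    n,_,st,c=cv2.connectedComponentsWithStats(m)
    return [(c[i],st[i,4],onplane(cam,c[i],z)) for i in range(1,n) if st[i,4]>25]
E
python3 - <<'E'
from h import *
from scipy.optimize import least_squares
im=cv2.imread('pics/top0.png')
for c,a,X in caps('top',im=im): print(c.round(1),a,X.round(4))
P=np.array([[99,139],[99,-139],[-99,139]])/1e3
px=np.array([[210,204.5],[338.5,224],[191.5,297]])
def T(q,p,z=.055):
    c,s=np.cos(q[2]),np.sin(q[2]); return np.column_stack([p@np.array([[c,s],[-s,c]])+q[:2],np.full(len(p),z)])
r=least_squares(lambda q:(proj('top',T(q,P))-px).ravel(),[.466,.02,-.2]); print(r.x,np.degrees(r.x[2]),r.fun.round(1))
np.save('tray.npy',r.x)
for f,n in(('top','t'),('scene','s')):
    im=cv2.imread(f'pics/{f}0.png')
    k=3;big=cv2.resize(im,None,fx=k,fy=k,interpolation=cv2.INTER_CUBIC)
    for a,b,z in((99,139,.055),(87,127,.055),(90,130,0)):
        Q=proj(f,T(r.x,np.array([[a,b],[a,-b],[-a,-b],[-a,b]])/1e3,z)); cv2.polylines(big,[((Q+.5)*k).astype(int)],True,(0,0,255),1)
    o=(150,180) if f=='top' else (140,140)
    x,y=o; cv2.imwrite(f'pics/ov_{f}.png',big[y*k:(y+160)*k,x*k:(x+200)*k])
a,b=[cv2.imread(f'pics/ov_{f}.png') for f in('top','scene')]
cv2.imwrite('pics/ov.png',cv2.resize(np.vstack([a,b]),(375,600)) if 0 else cv2.resize(np.hstack([a,b]),(800,320)))
E
```

```text
[554.8 200.9] 31 [ 0.5967 -0.648   0.008 ]
[129.  221.6] 94 [0.5677 0.3267 0.008 ]
[544.1 299.1] 544 [ 0.3754 -0.589   0.008 ]
[228.1 232.3] 86 [0.5396 0.1035 0.008 ]
[232.5 269.6] 86 [0.4578 0.0936 0.008 ]
[251.4 280.3] 82 [0.4342 0.0527 0.008 ]
[121.8 285. ] 103 [0.4274 0.3354 0.008 ]
[ 0.47189539  0.01825158 -0.17514653] -10.03515680544321 [-0.7 -0.7  1.1 -0.1 -0.5  0.7]
```

View pics/ov.png

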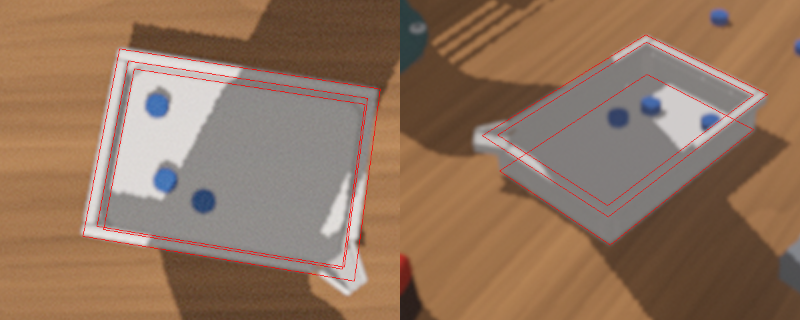

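The overlay matches the tray's rim and base in both views, and the lip sits high on the wall. Next I'll pick up the desk caps.

```bash
cat >> h.py <<'E'
TR=None
def tw(x,y,z=0):
    q=np.load('tray.npy'); c,s=np.cos(q[2]),np.sin(q[2]); return np.array([q[0]+c*x-s*y,q[1]+s*x+c*y,z])
E
cat > pick.py <<'E'
from h import *
import sys
yaw=np.degrees(np.load('tray.npy')[2])
def best(pos):  # of the two equal grasps, the one with the last joint nearest its middle
    return min((R for R in (down(yaw),down(yaw+180)) if ctrl.ik(pos,R) is not None), key=lambda R: abs(ctrl.ik(pos,R)[5]))
def pickplace(cap,x,y):
    c=np.array([cap[0],cap[1],0.025]); up=c+[0,0,.10]; R=best(up)
    ctrl.reach(up,R); ctrl.grip(.055); ctrl.move_l(c,velocity=.12); ctrl.grip(.0)
    s=ctrl.get_state(); print('grip',s['gripper_width'],s['gripper_force'],s['force'].round(1),s['t'])
    ctrl.move_l(up,velocity=.25)
    print('lifted',ctrl.get_state()['gripper_width'])
    d=tw(x,y,.034); ctrl.move_l(d+[0,0,.09],R,velocity=.3); ctrl.move_l(d,velocity=.15); ctrl.grip(.05); ctrl.move_l(d+[0,0,.10],velocity=.2)
    print(ctrl.get_state()['t'])
pickplace((0.4274,0.3354),0,-.03)
for c,a,X in caps('top'): print(c.round(1),a,X.round(4))
E
python3 pick.py
```

```text
grip 0.02412718069289717 58.5269433259964 [-1.2 -1.5  5.5] 5.8583
lifted 0.02381732743827048
9.4917
[555.  200.8] 29 [ 0.5969 -0.6484  0.008 ]
[129.  221.6] 93 [0.5676 0.3267 0.008 ]
[544.2 297.4] 546 [ 0.3791 -0.5898  0.008 ]
[233.6 270.2] 55 [0.4566 0.0911 0.008 ]
[251.4 280.1] 91 [0.4346 0.0527 0.008 ]
```

```bash
sed -i '/^pickplace(/,$d' pick.py
cat >> pick.py <<'E'
pickplace((0.5677,0.3267),0,-.085)
ctrl.move_l([.42,.30,.25],velocity=.35)
im=ctrl.get_image('top'); im2=ctrl.get_image('scene')
for c,a,X in caps('top',z=.013,im=im): print(c.round(1),a,X.round(4))
for c,a,X in caps('scene',z=.013,im=im2): print('s',c.round(1),a,X.round(4))
cv2.imwrite('pics/b.png',np.vstack([cv2.resize(i,(400,300)) for i in (im,im2)]))
E
python3 pick.py
```

```text
grip 0.023880732521041958 58.65978419780731 [-0.9 -0.3  5.7] 12.4667
lifted 0.02418093071339957
16.2917
[555.  200.7] 30 [ 0.5959 -0.6449  0.013 ]
[544.2 297. ] 561 [ 0.38   -0.5868  0.013 ]
[228.1 232.6] 84 [0.5382 0.1029 0.013 ]
[280.9 263.4] 83 [ 0.469  -0.0113  0.013 ]
[306.2 267.1] 83 [ 0.46   -0.0654  0.013 ]
[232.2 269.7] 82 [0.4572 0.0936 0.013 ]
[251.3 280.2] 98 [0.4343 0.0526 0.013 ]
s [52.5  1.4] 41 [-1.804  1.117  0.013]
s [161.6   8.9] 532 [-1.0049  1.2955  0.013 ]
s [56.1 10.6] 39 [-1.5745  0.9764  0.013 ]
s [36.9 48.2] 1717 [-1.0566  0.4879  0.013 ]
s [265.  192.6] 27 [0.4565 0.0908 0.013 ]
s [248.7 197.8] 51 [0.433  0.0516 0.013 ]
s [245.9 217. ] 50 [ 0.4676 -0.0132  0.013 ]
s [229.6 228.3] 44 [ 0.4576 -0.0657  0.013 ]
s [  7.3 404.2] 272 [ 0.3931 -0.5945  0.013 ]
```

View pics/b.png

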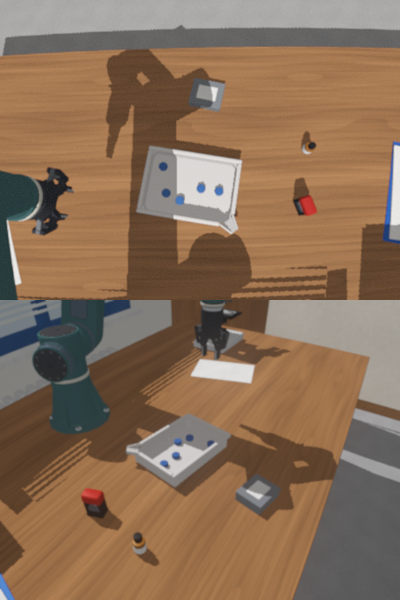

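All five caps are in the level tray at t≈17 s. Next I'll grip the +x rim near the heel corner, then tilt about the lip's base corner, checking IK along the path first.

```bash
cat > tilt.py <<'E'
from h import *
from scipy.spatial.transform import Rotation as Ro
yaw=np.degrees(np.load('tray.npy')[2]); C=tw(-.090,-.130,0)
g=tw(.093,.08,.051); d=(tw(-.7,-.7)-tw(0,0)); d/=np.linalg.norm(d); u=np.cross([0,0,1],d)
def pose(th,R0):
    R=Ro.from_rotvec(u*np.radians(th)).as_matrix(); return C+R@(g-C), R@R0
ths=[3,7,12,17,22,27,31,35]
c=[]
for R0 in (down(yaw),down(yaw+180)):
    q=[ctrl.ik(*pose(t,R0)) for t in [0]+ths]
    if all(x is not None for x in q): c.append((max(abs(x[5]) for x in q),R0)); print(np.round(q[0]),np.round(q[-1]))
R0=min(c,key=lambda a:a[0])[1]
def st(l):
    s=ctrl.get_state(); print(l,round(s['t'],2),'w',round(s['gripper_width'],4),'gf',round(s['gripper_force'],1),s['force'].round(1),s['ft_torque'].round(2),s['tcp_pos'].round(3))
if __name__=='__main__':
    ctrl.reach(g+[0,0,.1],R0); ctrl.grip(.045); st('above')
    ctrl.move_l(g,velocity=.1); st('down'); ctrl.grip(0); st('gripped')
    for t in ths:
        ctrl.move_l(*pose(t,R0),velocity=.06); st(t)
    ctrl.wait(1.0)
    im=ctrl.get_image('top'); im2=ctrl.get_image('scene')
    cv2.imwrite('pics/c.png',np.hstack([cv2.resize(i,(400,400)) for i in (im[130:370,150:390],im2[100:300,130:370])]))
E
python3 tilt.py
```

```text
[ 1. 33. 99. -0. 47. 11.] [-24.  10. 123.  51.  39. -53.]
above 18.98 w 0.0451 gf 0.0 [ 0.4  0.4 -0.2] [-0.03 -0.02  0.01] [0.577 0.082 0.152]
down 20.12 w 0.0448 gf 0.0 [ 0.1 -1.6 -0.1] [-0.01 -0.03  0.03] [0.578 0.081 0.052]
gripped 20.52 w 0.0109 gf 59.4 [-0.5  0.8  6.8] [ 0.03  0.26 -0.15] [0.578 0.081 0.052]
3 20.93 w 0.0109 gf 58.5 [ 0.7  0.1 -2.8] [-0.01 -0.04 -0.07] [0.575 0.079 0.065]
7 21.4 w 0.0112 gf 58.5 [ 0.3 -1.  -2.4] [-0.14  0.17 -0.07] [0.57  0.076 0.084]
12 21.96 w 0.011 gf 58.5 [-1.4  0.  -3.3] [-0.23  0.32 -0.08] [0.564 0.071 0.107]
17 22.52 w 0.0108 gf 58.5 [-0.4 -1.  -2.7] [-0.21  0.23 -0.07] [0.555 0.065 0.13 ]
22 23.07 w 0.0108 gf 58.6 [-0.4  0.4 -3.7] [-0.2   0.36 -0.04] [0.545 0.058 0.151]
27 23.63 w 0.0107 gf 58.6 [-1.   0.1 -3. ] [-0.2   0.38 -0.04] [0.534 0.05  0.171]
31 24.11 w 0.0108 gf 58.6 [-0.1  1.7 -3.5] [-0.19  0.27 -0.05] [0.524 0.043 0.187]
35 24.58 w 0.0108 gf 58.6 [-0.4  1.  -2.8] [-0.19  0.31 -0.02] [0.513 0.035 0.201]
```

View pics/c.png

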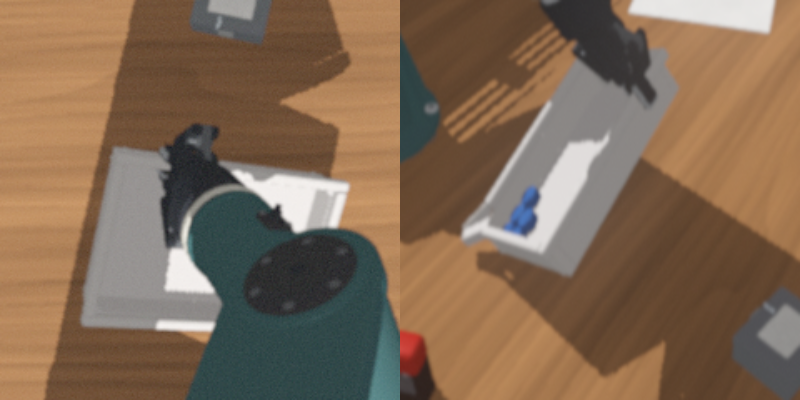

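In the scene view the tray is tilted and gripped, and the blue caps are bunched at the lip corner (crop pixels around (520,210)). I'll zoom in to count them and measure their positions.

Run:
```python
from tilt import *
ctrl.wait(.3); im=ctrl.get_image('scene')
s=ctrl.get_state(); R=s['orientation']@R0.T; M=R@Ro.from_euler('z',yaw,degrees=True).as_matrix()
print('tilt',np.degrees(np.arccos(M[2,2])))
o=np.array(s['tcp_pos'])-M@np.array([.093,.08,.051])
x,y,k=155,180,6; big=cv2.resize(im,None,fx=k,fy=k,interpolation=cv2.INTER_CUBIC)
for a,b,z in((.099,.139,.055),(.087,.127,.005)):
    Q=proj('scene',[o+M@np.array([p*a,q*b,z]) for p,q in((1,1),(1,-1),(-1,-1),(-1,1))]); cv2.polylines(big,[((Q+.5)*k).astype(int)],True,(0,0,255),1)
cv2.imwrite('pics/d.png',big[y*k:(y+90)*k,x*k:(x+110)*k])
m=cv2.inRange(cv2.cvtColor(im,cv2.COLOR_BGR2HSV),(100,120,40),(125,255,255)); ys,xs=np.nonzero(m[180:270,155:265])
P=[]
for a,b in zip(xs,ys):
    c,dd=ray('scene',(a+155,b+180)); c2=M.T@(c-o); d2=M.T@dd; P.append(c2+d2*(.013-c2[2])/d2[2])
P=np.array(P); print(len(P),P.min(0).round(3),P.max(0).round(3), 'farthest',np.linalg.norm(P-[-.087,-.127,.005],axis=1).max())
```

```text
[ 1. 33. 99. -0. 47. 11.] [-24.  10. 123.  51.  39. -53.]
tilt 35.00128532675219
202 [-0.087 -0.105  0.013] [-0.029 -0.045  0.013] farthest 0.08374968674926761
```

View pics/d.png

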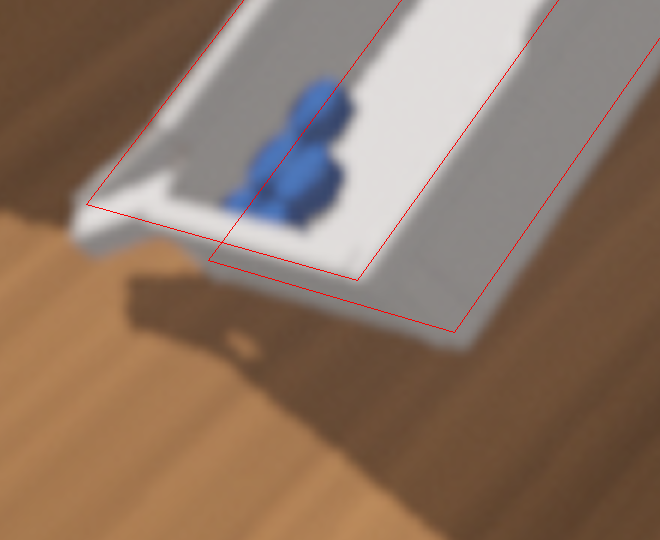

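Five caps show at the lip: one behind, two in the middle and two partly hidden at the front. All visible parts are within 84 mm of the lip corner, and the rest of the visible floor is empty. The tray is at about 35° with a firm grip.

Run:
```python
from h import *
a=caps('scene'); ctrl.wait(1); b=caps('scene')
for L in (a,b): print([(c.round(1).tolist(),int(n)) for c,n,_ in L if 150<c[0]<330 and 150<c[1]<300])
s=ctrl.get_state(); print(s['t'],s['gripper_force'],s['force'].round(1))
print(ctrl.close_job())
```

```text
[([203.8, 206.3], 203)]
[([203.8, 206.3], 202)]
27.1333 58.55701915919781 [ 0.9  1.1 -3. ]
the job is handed in; nothing more can be done
None
```

I put both desk caps in the tray, tilted it about 35° with the rim still gripped, and handed the job in at about 27 s; all five caps appeared to lie still at the lip corner (two partly hidden), but no verdict came back.

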